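# Proof-pull a soldered link and light it for inspection

### The arm

A 6-joint arm with a two-finger parallel gripper is mounted at the origin on the work surface. World frame = base frame: x ahead of the robot, y to its left, z up, the work surface at z = 0. Lengths are in m, angles in rad, forces in N, time in s.
With the tool pointing down it reaches from about 0.325 to 1 m from the base axis. Payload 5.1 kg.
Tool frame: the origin (TCP) lies on the mounting face of the last link; the fingertips stand 173 mm ahead of it and the grasp point (between the pads) lies 155 mm ahead of it; y points along the fingers, z is the direction in which the jaws open and shut, and the axes are right-handed (so a half turn about y gives the same grasp; the last joint's range is limited). The gripper opens to 85 mm and grips with 20 to 120 N. Pads are 22 mm wide; open, the fingers measure 114 mm over their backs; the gripper's body (76 mm by 85 mm) begins 54 mm behind the grasp point. The pads swing forward as they close: fully open they stand 13 mm farther back than shut.
Start: joints at [1.246, 0.124, 1.65, -0, 1.367, -0.083], TCP at [0.156, 0.631, 0.405] pointing down, gripper open.
Joint ranges: [-2.61, 2.61], [-1.02, 2.33], [0.03, 2.71], [-1.35, 4.49], [0.32, 2.68], [-2.91, 2.91]. Speed limits (rad/s): [2.57, 2.57, 3.14, 3.14, 3.14, 3.14].

### API

Orientations are given as a unit quaternion [x, y, z, w].
In Python, from rig import get_state, read_camera, ticket gives the robot as it stands.
- The arm moves only by the tool drive_tool, never from a script. Its argument "targets" is a list of rows, each a list of 5 numbers: the shift along the world's x, y, z in mm, then the turn about the world's z in rad, then the closure, from 0 (fully open) to 1 (shut). In form: [[x, y, z, turn, gripper], ...]. A call has 1 to 10 rows; each row is the pose to reach, as a shift and turn from the pose commanded when the call began; what a row does not reach only later rows make up. A row lasts 1/8 s, in which the tool goes at most 62.5 mm and 10.7 degrees, less where a joint would pass 70% of its speed; a pose out of reach is approached as far as the arm can. A call with a gripper value outside its range is refused whole. The fingers move at their own pace and stop on an object; the grip force is fixed at half the most. Time passes only in rows, so rows that repeat a pose let the fingers close. It gives the time, the measured TCP pose, the force and the opening at its end, in the units of the state.
- get_state(): the state, without advancing time (a new reading comes with each control period).
- read_camera(name): name is "scene" or "top"; returns a dict with "color" (384x512x3 uint8, blue, green, red), "depth" (384x512 float32, m along the optical axis (not along the pixel's ray), 0 where there is no reading), "fovy" (degrees; the focal length in pixels is half the picture's height over the tangent of half this angle, whatever the lens; pixels are square), "cx", "cy" (the principal point, pixels), "rvec" (rotation vector, rad) and "tvec" (3), from world to camera coordinates, as OpenCV has them. Camera axes: x right, y down, z forward; pixel columns grow to the right and rows downward; lengths in m; the calibration is good to about 2 mm. A picture is of the moment at which its call begins.
- ticket.sign_off(): hands the job in, once; it reports no verdict.
The state is a dict: "t": time; "q": joint angles; "qd": joint speeds; "joint_efforts": joint torques, N m; "position": TCP position; "orientation": TCP orientation; "force": force on the tool from outside, world axes, zero at the start; "wrist_torque": the same for the moment, N m; "opening": opening from 0.0 (shut) to 1.0 (fully open).
Only numpy, scipy, OpenCV 4.12 (cv2) and the standard library are available. Lean on these libraries where they do the work, as an engineer would, in place of code of your own. Each camera call takes 0.05 s, during which the arm holds its last target. There are 200 camera calls.

### The job

Proof-load the soldered gold link on the spring pull tester: draw the blue tab out until the black pointer is level with the orange rider (not well past it), keep it there for a second, then ease it all the way back in without letting it snap. Then draw the red torch out of its wooden dock and, to light the solder joint from the side, hold it with its head down at a slant of about 45 degrees, the lens about 8 cm from the gold link and aimed straight at it. Finish while holding the torch still in the air like that, and leave the rider's setting, the ring mandrel and everything else on the bench as they were.

Things in the scene. Friction and masses are not known exactly. Their poses are not given: they have to be found in the camera images.
- tester: Spring pull tester, screwed down: grey base plate 210 x 70 mm, 12 mm thick, with a dark housing 150 x 46 mm, 48 mm high, white scale on top (z 51 mm). Origin at bench level under the housing's mouth (front face); its x axis points from the mouth into the housing (housing x 0 to 150 mm, base x -50 to 160 mm), z up. The rod comes out of the mouth towards -x. Position and yaw vary.
- pull (a joint): Travel of the tester's sprung slide (rod, gold link, blue tab and black pointer move as one rigid part): 0 = home, grows as the tab is drawn out along the tester's -x, stop at 0.065 m. Spring: about 2 N at the start of travel plus 160 N/m (8 N at 40 mm), slightly damped; it returns home by itself when let go, but if let go from far out it snaps back too fast.
- tab (a point): Grip point in the blue plastic tab at the slide's outer end. Tab 24 mm along the pull, 16 mm wide (tester's y), standing from z 18 to 54 mm, nothing beside it; this point is on its middle, at z 42 mm, 75 mm before the mouth at home. Pinch it from above across its 16 mm width. Axes parallel to the tester's; pull towards -x.
- pointer (a point): The slide's black pointer, a 3 mm thick fin standing across the white scale on top of the housing; this point is on its mid-plane, z 56 mm. At home 115 mm in from the mouth. Axes parallel to the tester's.
- rider_mark (a point): The orange rider, a 6 mm thick 12 x 14 mm block at the +y edge of the scale, set ahead of the pointer; this point is on its mid-plane extended to the scale's centre line, at the pointer's height. The pointer is level with it when both have the same place along the tester's x. Set anywhere from 24 to 44 mm of travel; stiff, not to be moved.
- link (a point): Centre of the soldered gold link, a flat-lying oval loop 35 x 29 mm of 5 mm wire between rod and tab, z 33 mm, 35 mm before the mouth at home; it moves with the slide. The point the torch must be aimed at.
- dock: Fixed wooden dock, 80 (x) x 180 (y) x 55 mm high, origin at bench level under its centre, with two round sockets 34.5 mm in diameter, 45 mm deep (floor at z 10 mm), at y = +45 and -45 mm. One holds the torch, the other the mandrel; which is which varies, as do position and yaw.
- torch: Loose inspection torch, 142 mm long, about 130 g, standing head down in a socket (its lens at z 10 mm, its tail at 152 mm). Dark head 32 mm in diameter from 0 to 34 mm, cone to 46 mm, red round barrel 24 mm in diameter from 46 to 135 mm, black tail 21 mm in diameter to 142 mm. Origin at the centre of the lens; z axis from lens to tail, the light shines along -z.
- torch_grip (a point): Point on the torch's axis, 105 mm from the lens, in the upper part of the red barrel: a good place to grip from above, the fingers running along the barrel.
- mandrel: Bystander: steel ring mandrel standing in the other socket, black foot 32 mm in diameter, 45 mm long, then a taper from 23 to 8 mm, 142 mm long in all, tip at z 152 mm. Origin at the centre of its foot, z up.
- jar: Bystander: glass jar with brass lid, 68 mm in diameter, 85 mm high; origin under its centre.
- tin: Bystander: open aluminium dish, 90 mm in diameter, 22 mm high; origin under its centre.
- tweezers: Bystander: steel tweezers lying flat, 150 mm long, under 10 mm high; origin at mid-length.
- bangle: Bystander: gold bangle lying flat, 64 mm in diameter, 9 mm high; origin at its centre.
- hammer: Bystander: small hammer lying flat, 220 mm long; origin under its middle.
Things that resemble listed ones, but are neither listed nor needed, are in the scene too. Of the things that look like the torch, the smaller one is meant.

How it is judged:
By the outcome, as a careful person would: the job done as asked, in the order asked, and still so for the second after the job is handed in, while the arm keeps its last pose, push and grip.
It also fails if it takes over 64 s, if anything falls off the work surface, if the arm or the gripper's body presses on something with over 40 N, if the wrist force passes 120 N, or if a joint passes its speed limit or range.

## Working session

There is one attempt and no reset: what is moved stays moved. The work goes in short steps, Python scripts to look and compute and a tool call to move; the robot and the scene stay as the last step left them, time stands still between calls to the robot, and variables do not carry over. Pictures are saved under pics/ and viewed, about 8 in all and at most 12, crops included, and the job is handed in when it is done.

Besides the shell and the picture viewer there is one more tool, called after ">>>" by a JSON object that holds its "name" and its "arguments", one argument or row to a line. drive_tool: Moves the arm, as the interface text tells. Its arguments: {"type":"object","properties":{"targets":{"type":"array"}},"required":["targets"]}

```bash
mkdir -p pics
cat > h.py <<'E'
import numpy as np, cv2
from rig import get_state, read_camera, ticket
def cam(n):
    c=read_camera(n); c['f']=c['color'].shape[0]/2/np.tan(np.radians(c['fovy'])/2)
    c['R']=cv2.Rodrigues(np.array(c['rvec'],float))[0]; c['t']=np.array(c['tvec'],float).ravel(); return c
def atz(c,u,v,z):
    d=c['R'].T@np.array([(u-c['cx'])/c['f'],(v-c['cy'])/c['f'],1]); o=-c['R'].T@c['t']
    return o+d*(z-o[2])/d[2]
def dep(c,u,v):
    Z=c['depth'][int(v),int(u)]; p=np.array([(u-c['cx'])/c['f']*Z,(v-c['cy'])/c['f']*Z,Z]); return c['R'].T@(p-c['t'])
def proj(c,p):
    q=c['R']@np.array(p)+c['t']; return q[:2]/q[2]*c['f']+[c['cx'],c['cy']]
def save(c,name,crop=None,s=1):
    im=c['color']
    if crop: x0,y0,x1,y1=crop; im=im[y0:y1,x0:x1]
    cv2.imwrite('pics/'+name,cv2.resize(im,None,fx=s,fy=s,interpolation=cv2.INTER_CUBIC))
E
python3 - <<'E'
from h import *
for n in('scene','top'):
    c=cam(n); save(c,n+'0.png',None,1.5); print(n,c['f'],c['cx'],c['cy'],-c['R'].T@c['t'],c['R'].round(3).tolist())
    np.savez(n+'0.npz',**{k:v for k,v in c.items()})
print(get_state())
E
```

```text
scene 433.77476008248993 256.0453130910131 188.30709634488105 [1.58025416 0.29273592 0.97951273] [[-0.268, 0.963, 0.01], [0.641, 0.186, -0.745], [-0.719, -0.194, -0.667]]
top 480.74846817630277 255.91808687256997 193.9843623510059 [3.08669725e-01 1.30466648e-04 1.54148482e+00] [[0.076, -0.997, -0.002], [-0.977, -0.074, -0.2], [0.2, 0.017, -0.98]]
{'t': 0.1, 'q': array([ 1.24638261e+00,  1.24455225e-01,  1.65156025e+00,  2.82507601e-05,
        1.36752569e+00, -8.26138063e-02]), 'qd': array([ 2.13025851e-04, -2.62631631e-03, -3.22997558e-03,  8.96355174e-04,
       -4.03507945e-05, -9.96161987e-04]), 'joint_efforts': array([ 3.81844175e-04, -4.24936545e+01, -3.66650641e+01, -4.05583876e-05,
        3.99614961e-03, -2.05672228e-05]), 'position': array([0.15560307, 0.63086216, 0.40355222]), 'orientation': array([ 0.70261738, -0.08543185,  0.08513422, -0.70127197]), 'force': array([-0.0323165 ,  0.78229677, -0.71999549]), 'wrist_torque': array([-0.02658488, -0.00957473,  0.01672004]), 'opening': 0.9993846864843118}
```

View pics/top0.png

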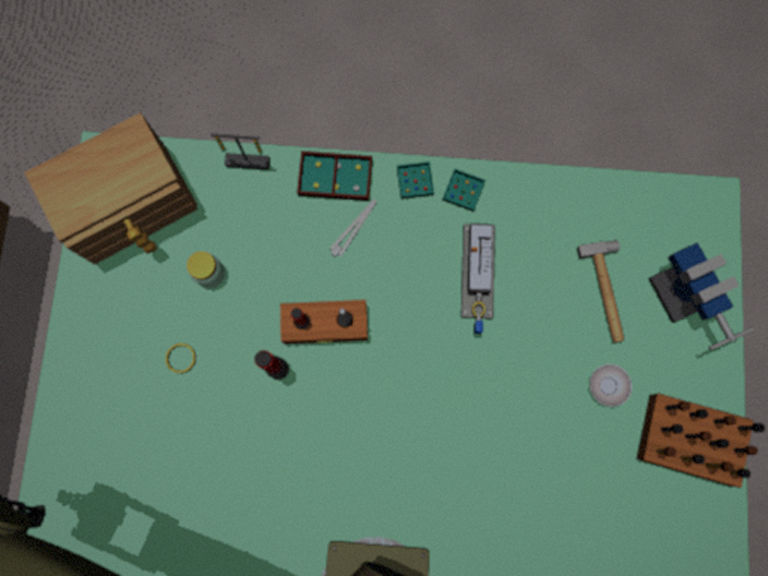

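View pics/scene0.png

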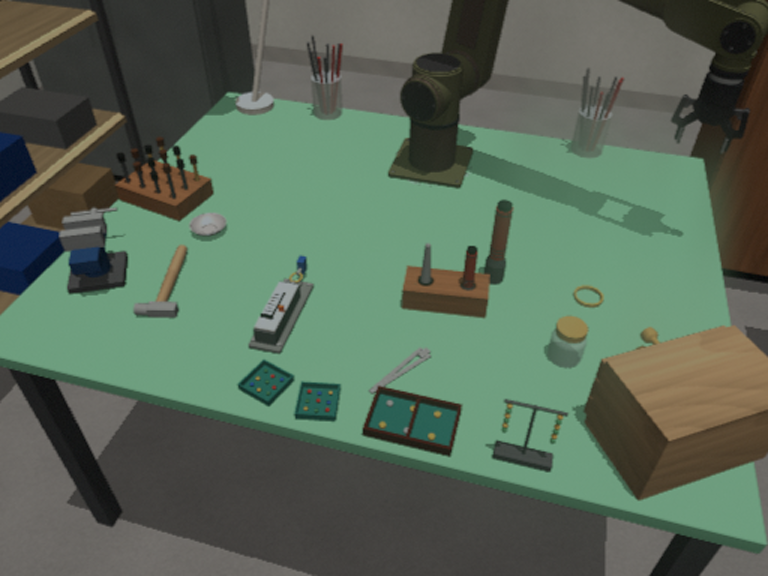

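Top view: tester near (478,270)/1.5 with the tab towards the robot. The dock is near (325,322)/1.5 with a red torch at (300,317) and the mandrel at (344,318). A second, larger red torch stands free at (270,365). The candidates for the torch are therefore the one in the dock and the free-standing decoy. The one in the dock is smaller and fits the description. I'll check this in close crops.

Run:
```python
from h import *
c=dict(np.load('top0.npz')); c['color']=c['color']
a=cv2.resize(c['color'][140:230,290:350],None,fx=6.4,fy=6.4,interpolation=cv2.INTER_CUBIC)
b=cv2.resize(c['color'][190:260,165:255],None,fx=4.5,fy=4.5,interpolation=cv2.INTER_CUBIC)
b=cv2.copyMakeBorder(b,0,a.shape[0]-b.shape[0],0,0,cv2.BORDER_CONSTANT)
cv2.imwrite('pics/crop1.png',np.hstack([a,b]));print(a.shape,b.shape)
```

```text
(576, 384, 3) (576, 405, 3)
```

View pics/crop1.png

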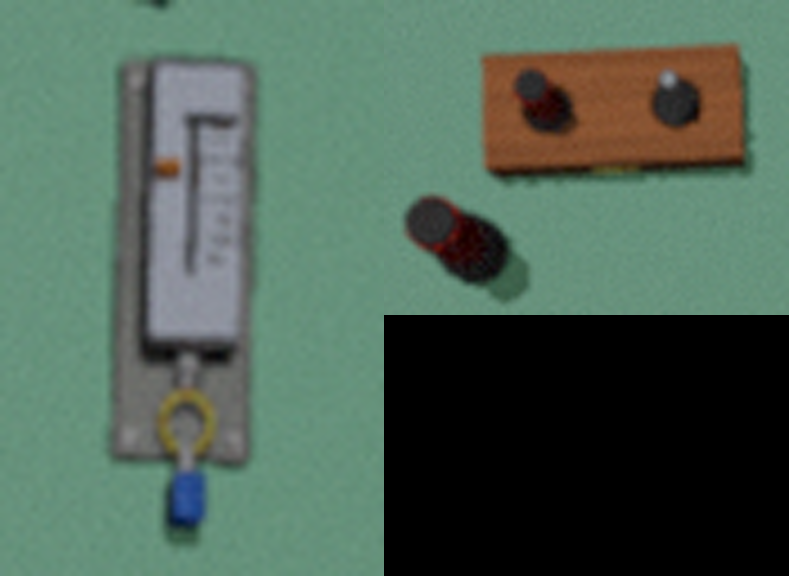

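```bash
cat > fit.py <<'E'
from h import *
from scipy.optimize import least_squares
def fit(P,L):
    P=np.array(P)[:,:2];L=np.array(L)
    def T(x): co,s=np.cos(x[2]),np.sin(x[2]); return L@np.array([[co,s],[-s,co]])+x[:2]
    best=min((least_squares(lambda x:(T(x)-P).ravel(),[P[0,0],P[0,1],y0]) for y0 in(0,1.5,3,-1.5)),key=lambda r:r.cost)
    return best.x,np.hypot(*(T(best.x)-P).T)
E
python3 - <<'E'
from fit import *
c=dict(np.load('top0.npz'))
def A(x,y,z): return atz(c,290+(x+.5)/6.4-.5,140+(y+.5)/6.4-.5,z)
def B(x,y,z): return atz(c,165+(x-384+.5)/4.5-.5,190+(y+.5)/4.5-.5,z)
x,r=fit([A(121,62,.012),A(255,62,.012),A(247,462,.012),A(112,460,.012)],[[.16,.035],[.16,-.035],[-.05,-.035],[-.05,.035]])
print('tester',x.round(4),r.round(4)); 
co,s=np.cos(x[2]),np.sin(x[2])
loc=lambda p:np.array([[co,s],[-s,co]])@(p[:2]-x[:2])
for n,p in dict(tab=A(187,494,.054),ptr=A(213,121,.056),rider=A(167,166,.060),link=A(187,421,.033),mouthL=A(146,345,.051),mouthR=A(237,345,.051),backL=A(155,65,.051),backR=A(242,65,.051)).items(): print(n,p.round(4),loc(p).round(4))
d,r=fit([B(483,57,.055),B(740,45,.055),B(744,162,.055),B(487,166,.055)],[[.04,.09],[.04,-.09],[-.04,-.09],[-.04,.09]])
print('dock',d.round(4),r.round(4))
co2,s2=np.cos(d[2]),np.sin(d[2])
for y in(.045,-.045): print('socket',d[:2]+[-s2*y,co2*y])
print('tail',B(530,83,.152),'hole',B(547,107,.055)); print('mandrel tip',B(667,79,.152))
print('decoy foot',B(478,255,0), B(432,222,.2),dep(c,165+48/4.5,190+222/4.5))
# depth check
for n,u,v in(('tab',290+187/6.4,140+494/6.4),('scale',290+200/6.4,140+300/6.4),('dock',165+230/4.5,190+60/4.5),('tail',165+146/4.5,190+83/4.5)): print(n,dep(c,u,v).round(4))
E
```

```text
tester [ 0.6272 -0.1742  0.0333] [0.002  0.0011 0.002  0.0009]
tab [ 0.5542 -0.1751  0.054 ] [-0.073   0.0015]
ptr [ 0.7433 -0.1784  0.056 ] [ 0.1159 -0.0081]
rider [ 0.7172 -0.1563  0.06  ] [0.0905 0.0149]
link [ 0.5943 -0.1758  0.033 ] [-0.0329 -0.0005]
mouthL [ 0.6275 -0.1516  0.051 ] [0.0011 0.0226]
mouthR [ 0.6309 -0.1964  0.051 ] [ 0.003  -0.0223]
backL [ 0.7717 -0.1485  0.051 ] [0.1453 0.0209]
backR [ 0.775  -0.1922  0.051 ] [ 0.1472 -0.0229]
dock [0.5401 0.1475 0.1108] [0.0014 0.0012 0.0016 0.0026]
socket [0.53508476 0.19225225]
socket [0.54503821 0.10280433]
tail [0.53673836 0.19368962 0.152     ] hole [0.53669379 0.19370049 0.055     ]
mandrel tip [0.5461393  0.10486388 0.152     ]
decoy foot [0.43527417 0.23928234 0.        ] [0.43704372 0.23891611 0.2       ] [0.43573817 0.23714303 0.20321507]
tab [ 0.5526 -0.1763  0.0559]
scale [3.0870e-01 1.0000e-04 1.5415e+00]
dock [0.5728 0.1493 0.0517]
tail [0.535  0.1919 0.1559]
```

Run:
```python
from h import *
from scipy.spatial.transform import Rotation as R
s=get_state();M=R.from_quat(s['orientation']).as_matrix();print(M.round(3))
j=np.arctan2(M[1,2],M[0,2]);print('jaw yaw',j,'to 1.605:',(1.605-j+np.pi/2)%np.pi-np.pi/2,s['q'])
print((np.array([.5522,-.1767,.197])-s['position'])*1000)
```

```text
[[ 0.971 -0.001  0.239]
 [-0.239 -0.002  0.971]
 [-0.    -1.    -0.002]]
jaw yaw 1.3289908723631307 to 1.605: 0.27600912763686924 [ 1.24638261e+00  1.24455225e-01  1.65156025e+00  2.82507601e-05
  1.36752569e+00 -8.26138063e-02]
[ 396.59693145 -807.56215555 -206.55221685]
```

>>> {"name": "drive_tool", "arguments": {
  "targets": [
    [20,-40,10,0.03,0],
    [44,-90,10,0.06,0],
    [69,-140,10,0.09,0],
    [93,-190,10,0.12,0],
    [118,-240,10,0.15,0],
    [142,-290,10,0.18,0],
    [167,-340,10,0.21,0],
    [191,-390,10,0.24,0],
    [216,-440,10,0.276,0],
    [240,-490,10,0.276,0]
  ]
}}

```text
t: 1.35
position: [0.3959, 0.1393, 0.4144]
orientation: [-0.707, -0.012, 0.012, 0.707]
force: [0.7, 0.8, 0.6]
opening: 1.0
```

>>> {"name": "drive_tool", "arguments": {
  "targets": [
    [25,-50,0,0,0],
    [50,-100,0,0,0],
    [75,-150,0,0,0],
    [100,-200,0,0,0],
    [125,-250,0,0,0],
    [145,-290,-20,0,0],
    [156,-316,-50,0,0],
    [156,-318,-80,0,0],
    [156,-318,-100,0,0],
    [156,-318,-100,0,0]
  ]
}}

```text
t: 2.6
position: [0.551, -0.1764, 0.3125]
orientation: [-0.706, -0.011, 0.014, 0.708]
force: [0.1, 0.4, -0.0]
opening: 1.003
```

Run:
```python
from h import *
s=get_state();print(s['t'],s['position'],s['force'],s['q'],s['opening'])
c=cam('top');save(c,'top1.png',(290,140,380,250),5); np.savez('top1.npz',**c)
```

```text
2.6 [ 0.55096443 -0.17636377  0.31248978] [ 0.0940106   0.43650165 -0.00394393] [-4.02585641e-01  4.39278751e-02  1.89567811e+00  3.57592512e-05
  1.20629707e+00 -2.00793316e+00] 1.0033268486833709
```

View pics/top1.png

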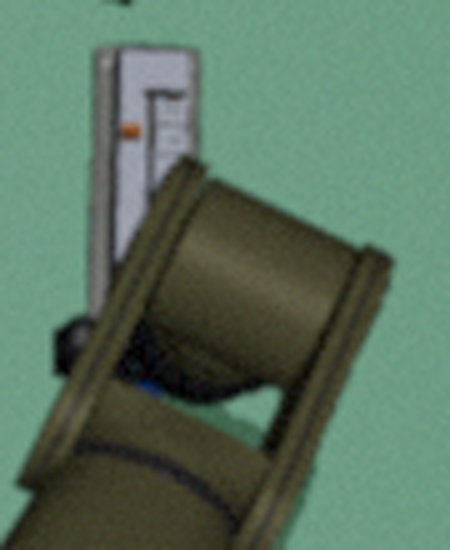

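The wrist is square over the tab. The pointer (row ~95) and the orange rider (row ~130) are both visible from the top. Next: descend and close.

>>> {"name": "drive_tool", "arguments": {
  "targets": [
    [1,0,-40,0,0],
    [1,0,-80,0,0],
    [1,0,-105,0,0],
    [1,0,-115,0,0],
    [1,0,-115,0,0],
    [1,0,-115,0,1],
    [1,0,-115,0,1],
    [1,0,-115,0,1],
    [1,0,-115,0,1],
    [1,0,-115,0,1]
  ]
}}

```text
t: 3.9
position: [0.5529, -0.1757, 0.2004]
orientation: [-0.706, -0.012, 0.012, 0.708]
force: [-1.5, 8.1, 6.0]
opening: 0.174
```

>>> {"name": "drive_tool", "arguments": {
  "targets": [
    [0,0,0,0,1],
    [0,0,0,0,1],
    [0,0,0,0,1],
    [0,0,0,0,1]
  ]
}}

```text
t: 4.4
position: [0.5529, -0.1757, 0.2004]
orientation: [-0.706, -0.012, 0.012, 0.708]
force: [-2.0, 6.8, 5.8]
opening: 0.173
```

Run:
```python
from h import *
s=get_state();print(s['t'],s['position'],s['force'],s['opening'])
c=cam('top');p=c['color'][140:230,290:350]
d=cam('scene');np.savez('top2.npz',**c);np.savez('scene2.npz',**d)
a=cv2.resize(p,None,fx=6.4,fy=6.4,interpolation=cv2.INTER_CUBIC)
b=cv2.resize(d['color'][160:240,155:225],None,fx=5.8,fy=5.8,interpolation=cv2.INTER_CUBIC)
b=cv2.copyMakeBorder(b,0,a.shape[0]-b.shape[0],0,0,cv2.BORDER_CONSTANT)
cv2.imwrite('pics/g1.png',np.hstack([a,b]))
```

```text
4.4 [ 0.55285121 -0.1756961   0.20041943] [-2.04014539  6.80714269  5.83969678] 0.1731528234010907
```

View pics/g1.png

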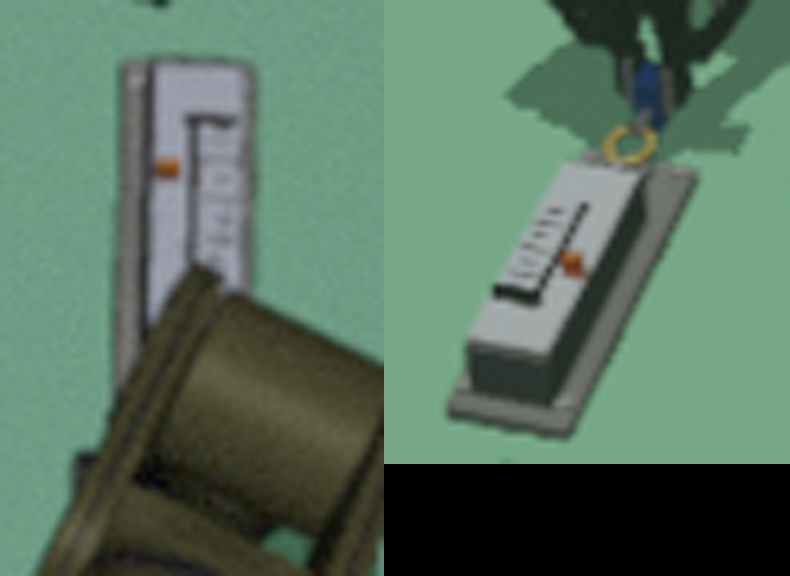

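The tab is gripped between the pads and the slide is still at home. In the scene crop the pointer is at (517,294) and the rider at (572,264). I'll draw out about 22 mm first, then measure the rest.

>>> {"name": "drive_tool", "arguments": {
  "targets": [
    [-3,0,0,0,1],
    [-6,0,0,0,1],
    [-9,0,0,0,1],
    [-12,0,0,0,1],
    [-15,-1,0,0,1],
    [-18,-1,0,0,1],
    [-20,-1,0,0,1],
    [-22,-1,0,0,1],
    [-22,-1,0,0,1]
  ]
}}

```text
t: 5.62
position: [0.5316, -0.1764, 0.2004]
orientation: [-0.706, -0.013, 0.01, 0.708]
force: [4.6, 10.3, 2.2]
opening: 0.174
```

Run:
```python
from h import *
s=get_state();print(s['t'],s['position'],s['force'],s['opening'])
c=cam('top');d=cam('scene');np.savez('top3.npz',**c);np.savez('scene3.npz',**d)
a=cv2.resize(c['color'][145:190,305:340],None,fx=12,fy=12,interpolation=cv2.INTER_CUBIC)
b=cv2.resize(d['color'][185:230,165:195],None,fx=12,fy=12,interpolation=cv2.INTER_CUBIC)
cv2.imwrite('pics/g2.png',np.hstack([a,b]))
```

```text
5.625 [ 0.5315558  -0.17637263  0.20039712] [ 4.63902892 10.26062954  2.215109  ] 0.17391430895266083
```

View pics/g2.png

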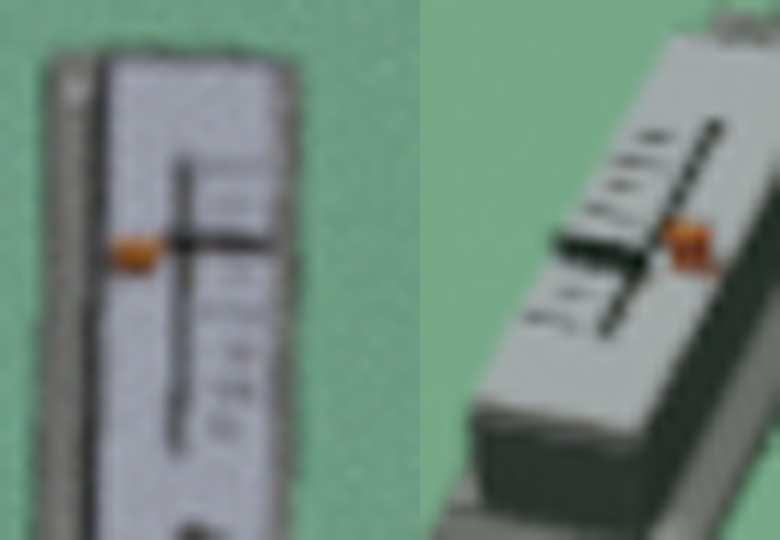

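```bash
cat > rid.py <<'E'
from fit import *
T=np.array([.6272,-.1742]);yaw=.035
co,s=np.cos(yaw),np.sin(yaw)
def W(l): l=np.atleast_2d(l); return np.c_[l[:,:2]@np.array([[co,s],[-s,co]])+T,l[:,2]]
def hc(c,x,y,dx,dy,z0,z1):
    V=W([[x+a*dx/2,y+b*dy/2,z] for a in(-1,1) for b in(-1,1) for z in(z0,z1)])
    h=cv2.convexHull(np.array([proj(c,v) for v in V],np.float32)); m=cv2.moments(h); return np.array([m['m10']/m['m00'],m['m01']/m['m00']])
def blob(w): v,u=np.mgrid[:w.shape[0],:w.shape[1]]; return np.array([(w*u).sum(),(w*v).sum()])/w.sum()
def solve(c,p,y0,*dims): return least_squares(lambda x:hc(c,x[0],x[1],*dims)-p,[.09,y0]).x
def run(tag,boxes):
    out=[]
    for n,(pb) in boxes.items():
        c=dict(np.load(f'{n}{tag}.npz')); im=c['color'].astype(float)
        w=np.clip(im[...,2]-im[...,0]-40,0,None)       # orange
        q=proj(c,W([.09,.015,.058])[0]).astype(int); m=np.zeros_like(w); m[q[1]-7:q[1]+8,q[0]-7:q[0]+8]=1
        r=solve(c,blob(w*m),.017,.006,.012,.051,.065)
        u0,v0,u1,v1=pb; g=im.mean(2)[v0:v1,u0:u1]; w=np.clip(np.percentile(g,75)-25-g,0,None)
        p=blob(w)+[u0,v0]
        x=least_squares(lambda x:[(hc(c,x[0],x[1],.003,.016,.051,.061)-p)[1],x[1]+.008],[.09,-.008]).x
        print(n,'rider',r.round(4),'pointer px',p.round(2),'x',x.round(4),'remaining mm',round((x[0]-r[0])*1000,1))
E
python3 - <<'E'
from rid import *
run('3',{'top':(323,160,327,170)})
run('2',{'top':(323,154,327,164)})
E
python3 - <<'E'
from rid import *
for t in '23':
    c=dict(np.load(f'scene{t}.npz'));x=np.array([.115,.094]['23'.index(t)])
    print(proj(c,W([float(x),-.008,.056])[0]),proj(c,W([.09,.015,.058])[0]))
    w=np.clip(c['color'][...,2].astype(float)-c['color'][...,0]-40,0,None)
    q=proj(c,W([.09,.015,.058])[0]).astype(int); m=np.zeros_like(w); m[q[1]-7:q[1]+8,q[0]-7:q[0]+8]=1
    print(blob(w*m), solve(c,blob(w*m),.017,.006,.012,.051,.065))
E
```

```text
top rider [0.091  0.0134] pointer px [324.39 164.78] x [ 0.0949 -0.007 ] remaining mm 3.9
top rider [0.091  0.0135] pointer px [324.33 158.51] x [ 0.1157 -0.008 ] remaining mm 24.7
[177.29699888 209.2718722 ] [187.32445305 204.50477177]
[186.81637717 204.67493797] [0.09095432 0.01373565]
[179.81228786 204.58297485] [187.32445305 204.50477177]
[186.815 204.66 ] [0.09104646 0.01375492]
```

>>> {"name": "drive_tool", "arguments": {
  "targets": [
    [-1,0,0,0,1],
    [-2,0,0,0,1],
    [-3,0,0,0,1],
    [-4,0,0,0,1],
    [-4,0,0,0,1]
  ]
}}

```text
t: 6.35
position: [0.5277, -0.1764, 0.2004]
orientation: [-0.706, -0.013, 0.01, 0.708]
force: [5.4, 10.1, 1.4]
opening: 0.173
```

Run:
```python
from rid import *
s=get_state();print(s['t'],s['position'],s['force'],s['opening'])
c=cam('top');d=cam('scene');np.savez('top4.npz',**c);np.savez('scene4.npz',**d)
run('4',{'top':(323,160,327,172)})
for t,x in(('2',.115),('3',.094),('4',.09)):
    d=dict(np.load(f'scene{t}.npz'));q=proj(d,W([x,-.009,.056])[0]); g=d['color'].astype(float).mean(2)
    u0=int(round(q[0]))-2
    v0=int(round(q[1]))-5; G=g[v0:v0+11,u0:u0+4]; w=np.clip(np.percentile(G,70)-25-G,0,None);p=blob(w)+[u0,v0]
    x=least_squares(lambda x:[(hc(d,x[0],-.009+x[1]*0+ (x[1]),.003,.004,.051,.061)-p)[k] for k in(0,1)],[.09,0]).x
    print(t,p,x)
a=cv2.resize(c['color'][145:190,305:340],None,fx=12,fy=12,interpolation=cv2.INTER_CUBIC)
b=cv2.resize(d['color'][185:230,165:195],None,fx=12,fy=12,interpolation=cv2.INTER_CUBIC)
cv2.imwrite('pics/g3.png',np.hstack([a,b]))
```

```text
6.35 [ 0.52770841 -0.1764195   0.20040015] [ 5.37374377 10.0792485   1.36969282] 0.17257018332963373
top rider [0.0909 0.0136] pointer px [324.44 165.89] x [ 0.0913 -0.008 ] remaining mm 0.4
2 [176.5459203  210.09563567] [ 0.11685554 -0.00189702]
3 [179.73546303 205.994257  ] [0.095625 0.      ]
4 [179.61779742 204.89021749] [0.09543312 0.0009248 ]
```

View pics/g3.png

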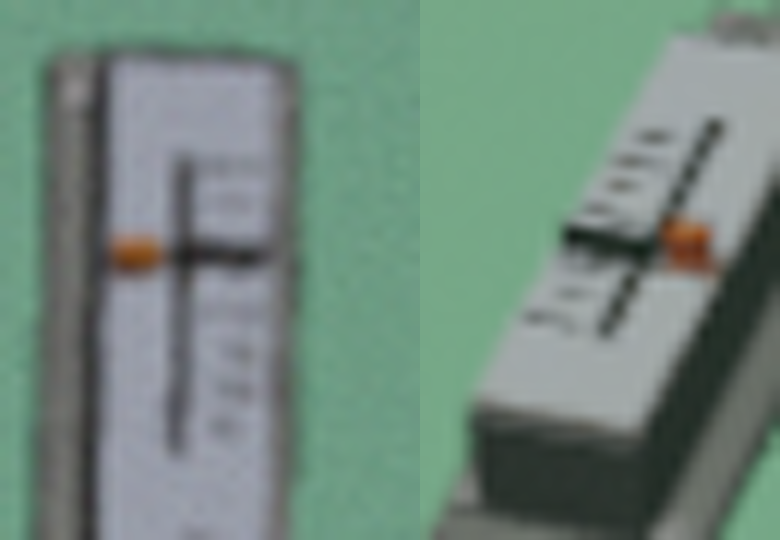

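Level to within about 1 mm in both views. I'll add 0.5 mm, hold for about 1.5 s, then ease back.

>>> {"name": "drive_tool", "arguments": {
  "targets": [
    [-0.6,0,0,0,1],
    [-0.6,0,0,0,1],
    [-0.6,0,0,0,1],
    [-0.6,0,0,0,1],
    [-0.6,0,0,0,1],
    [-0.6,0,0,0,1],
    [-0.6,0,0,0,1],
    [-0.6,0,0,0,1],
    [-0.6,0,0,0,1],
    [-0.6,0,0,0,1]
  ]
}}

```text
t: 7.7
position: [0.5272, -0.1764, 0.2004]
orientation: [-0.706, -0.013, 0.01, 0.708]
force: [6.7, 9.3, 1.4]
opening: 0.178
```

Run:
```python
from rid import *
s=get_state();print(s['t'],s['position'],s['force'])
np.savez('top5.npz',**cam('top'));run('5',{'top':(323,160,327,172)})
```

```text
7.7 [ 0.52717998 -0.17641208  0.20042292] [6.69517254 9.2879597  1.35561055]
top rider [0.0909 0.0135] pointer px [324.39 165.95] x [ 0.0911 -0.008 ] remaining mm 0.2
```

>>> {"name": "drive_tool", "arguments": {
  "targets": [
    [0,0,0,0,1],
    [0,0,0,0,1],
    [0,0,0,0,1],
    [0,0,0,0,1]
  ]
}}

```text
t: 8.25
position: [0.5272, -0.1765, 0.2004]
orientation: [-0.706, -0.013, 0.01, 0.708]
force: [5.5, 10.2, 1.2]
opening: 0.173
```

>>> {"name": "drive_tool", "arguments": {
  "targets": [
    [3,0,0,0,1],
    [6,0,0,0,1],
    [9,0,0,0,1],
    [12,0,0,0,1],
    [15,0,0,0,1],
    [18,1,0,0,1],
    [21,1,0,0,1],
    [24,1,0,0,1],
    [26,1,0,0,1],
    [26.6,1,0,0,1]
  ]
}}

```text
t: 9.5
position: [0.5529, -0.1757, 0.2004]
orientation: [-0.706, -0.012, 0.012, 0.708]
force: [-3.6, 8.5, 7.6]
opening: 0.175
```

Run:
```python
from rid import *
s=get_state();print(s['t'],s['position'],s['force'])
np.savez('top6.npz',**cam('top'));run('6',{'top':(323,154,327,164)})
```

```text
9.5 [ 0.55294068 -0.17569264  0.20039808] [-3.6130407   8.50560809  7.64941306]
top rider [0.0909 0.0137] pointer px [324.34 158.5 ] x [ 0.1158 -0.01  ] remaining mm 24.9
```

>>> {"name": "drive_tool", "arguments": {
  "targets": [
    [0,0,0,0,0.5],
    [0,0,0,0,0],
    [0,0,0,0,0],
    [0,0,0,0,0],
    [0,0,20,0,0],
    [0,0,60,0,0],
    [0,0,110,0,0],
    [0,30,150,-0.1,0],
    [0,70,165,-0.25,0],
    [0,110,165,-0.4,0]
  ]
}}

```text
t: 10.8
position: [0.553, -0.0661, 0.3692]
orientation: [0.695, -0.128, 0.133, -0.695]
force: [0.7, 0.3, -1.2]
opening: 1.003
```

>>> {"name": "drive_tool", "arguments": {
  "targets": [
    [-2,40,0,-0.15,0],
    [-4,80,0,-0.3,0],
    [-6,120,0,-0.45,0],
    [-9,160,0,-0.6,0],
    [-12,200,0,-0.75,0],
    [-15,230,0,-0.9,0],
    [-17,250,0,-1.0,0],
    [-17,259,0,-1.09,0],
    [-17,259,0,-1.09,0],
    [-17,259,0,-1.09,0]
  ]
}}

```text
t: 12.05
position: [0.5357, 0.1918, 0.3656]
orientation: [-0.528, 0.47, -0.47, 0.528]
force: [-0.3, -0.0, 0.4]
opening: 1.0
```

Run:
```python
from rid import *
from scipy.spatial.transform import Rotation as R
s=get_state();M=R.from_quat(s['orientation']).as_matrix();print(s['t'],s['position'],s['force'],np.arctan2(M[1,2],M[0,2]),M[2].round(3),s['q'])
d=cam('scene');save(d,'s7.png',(230,80,380,230),4)
g=s['position']-[0,0,.155]; print(proj(d,g))
for p in([.5357,.193,.152],[.5357,.193,.115],[.5355,.1925,.055]):print(proj(d,p))
np.savez('top7.npz',**cam('top'));run('7',{'top':(323,154,327,164)})
```

```text
12.05 [0.53568192 0.19176092 0.36556357] [-0.27306138 -0.00708381  0.36232943] 0.11603405719854136 [ 0.    -1.     0.001] [ 2.49454431e-01 -2.65914015e-02  1.87322492e+00 -2.16392674e-04
  1.29402760e+00  1.33479445e-01]
[315.3197     149.24994763]
[313.78727129 164.77874479]
[312.61609038 174.08089388]
[310.66217558 188.39265547]
top rider [0.0909 0.0138] pointer px [324.31 158.56] x [ 0.1156 -0.008 ] remaining mm 24.7
```

View pics/s7.png

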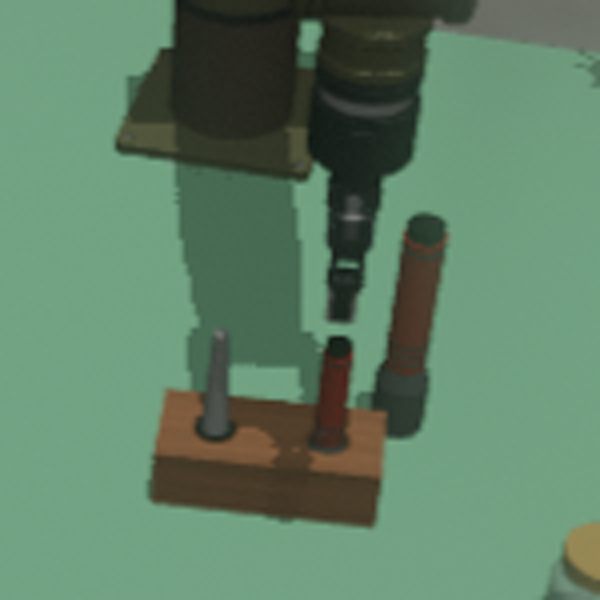

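The gripper stands directly above the torch: tail at (338,346) in the crop, fingers at (342,305). The tester pointer is home and the rider hasn't moved. Next: descend and grip.

>>> {"name": "drive_tool", "arguments": {
  "targets": [
    [0,1,-30,0,0],
    [0,1,-60,0,0],
    [0,1,-85,0,0],
    [0,1,-96,0,0],
    [0,1,-96,0,0.3],
    [0,1,-96,0,1],
    [0,1,-96,0,1],
    [0,1,-96,0,1],
    [0,1,-96,0,1],
    [0,1,-96,0,1]
  ]
}}

```text
t: 13.4
position: [0.5365, 0.1932, 0.27]
orientation: [-0.527, 0.47, -0.471, 0.529]
force: [3.1, -0.2, 4.3]
opening: 0.266
```

>>> {"name": "drive_tool", "arguments": {
  "targets": [
    [0,0,0,0,1],
    [0,0,10,0,1],
    [0,0,20,0,1],
    [0,0,28,0,1],
    [0,0,28,0,1]
  ]
}}

```text
t: 14.02
position: [0.536, 0.1931, 0.2967]
orientation: [-0.527, 0.47, -0.471, 0.529]
force: [5.9, 1.4, 0.4]
opening: 0.267
```

Run:
```python
from h import *
s=get_state();print(s['t'],s['position'],s['force'],s['wrist_torque'],s['opening'])
```

```text
14.025 [0.53601873 0.19310688 0.29666766] [5.87628249 1.36971817 0.35369826] [ 0.1925021  -1.37596684 -0.02693212] 0.2666300791035059
```

Torch gripped, with the lens 18 mm below the rim. The tool can't tilt, so I'll lever the torch about the socket's outer (+y) rim, with the barrel pivoting between the pads about the jaw axis.

>>> {"name": "drive_tool", "arguments": {
  "targets": [
    [-0.4,4,0.5,0,1],
    [-0.8,7.6,1.1,0,1],
    [-1.2,11.4,1.4,0,1],
    [-1.7,15.2,1.5,0,1],
    [-2.1,19,1.4,0,1],
    [-2.5,23,1.2,0,1],
    [-2.5,23,1.2,0,1]
  ]
}}

```text
t: 14.9
position: [0.534, 0.2149, 0.2972]
orientation: [0.529, -0.468, 0.472, -0.528]
force: [8.3, -4.4, -2.4]
opening: 0.266
```

Run:
```python
from h import *
s=get_state();print(s['t'],s['position'],s['force'],s['wrist_torque'],s['opening'])
d=cam('scene');save(d,'s8.png',(270,90,350,210),5)
```

```text
14.9 [0.53397291 0.21486505 0.29721466] [ 8.25326593 -4.41975624 -2.39124565] [-1.11007706 -2.18951718  0.17706373] 0.26554572909430973
```

View pics/s8.png

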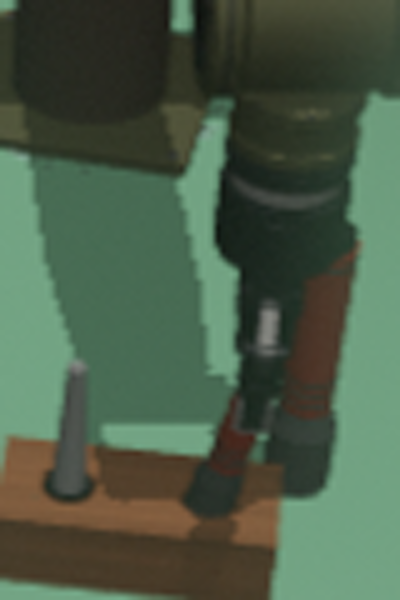

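The torch is pivoting as planned, tilted roughly 15–20° with only about 5 N of side force, and the mandrel is untouched. Continuing to about 46°.

>>> {"name": "drive_tool", "arguments": {
  "targets": [
    [-0.4,4,-0.4,0,1],
    [-0.8,7.7,-1,0,1],
    [-1.2,11.4,-1.7,0,1],
    [-1.7,15.1,-2.6,0,1],
    [-2.1,18.8,-3.7,0,1],
    [-2.5,22.5,-4.9,0,1],
    [-3.2,29.5,-7.8,0,1],
    [-4,36.4,-11.3,0,1],
    [-4.7,42.8,-15.4,0,1],
    [-4.9,44,-16.2,0,1]
  ]
}}

```text
t: 16.2
position: [0.5298, 0.2594, 0.2844]
orientation: [-0.528, 0.468, -0.472, 0.529]
force: [5.4, -3.4, 7.0]
opening: 0.264
```

>>> {"name": "drive_tool", "arguments": {
  "targets": [
    [0,0,0,0,1],
    [0,10,10,0,1],
    [0,20,30,0,1],
    [0,20,60,0,1],
    [0,20,90,0,1],
    [0,20,90,0,1]
  ]
}}

```text
t: 16.95
position: [0.5282, 0.2805, 0.3737]
orientation: [-0.527, 0.47, -0.47, 0.529]
force: [0.6, -0.1, -1.4]
opening: 0.265
```

Run:
```python
from h import *
s=get_state();print(s['t'],s['position'],s['force'],s['wrist_torque'],s['opening'])
d=cam('scene');save(d,'s9.png',(270,70,370,210),4); np.savez('scene9.npz',**d)
```

```text
16.95 [0.52820936 0.28048815 0.37365439] [ 0.58621471 -0.1330166  -1.36024013] [ 0.01879957 -0.00215307  0.01317182] 0.2652458181108307
```

View pics/s9.png

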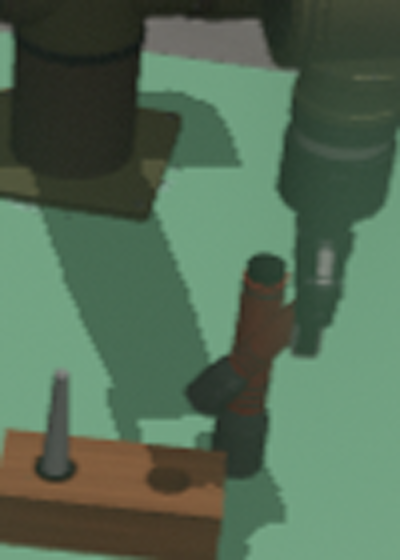

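>>> {"name": "drive_tool", "arguments": {
  "targets": [
    [0,0,30,0,1],
    [0,0,60,0,1],
    [0,0,80,0,1],
    [5,-30,80,-0.03,1],
    [10,-65,80,-0.06,1],
    [15,-100,80,-0.08,1],
    [20,-135,80,-0.08,1],
    [25,-170,80,-0.08,1],
    [30,-205,80,-0.08,1],
    [35,-240,80,-0.08,1]
  ]
}}

```text
t: 18.25
position: [0.563, 0.039, 0.4497]
orientation: [0.509, -0.492, 0.49, -0.508]
force: [0.1, -0.2, -2.1]
opening: 0.268
```

>>> {"name": "drive_tool", "arguments": {
  "targets": [
    [10,-30,0,0,1],
    [18,-60,0,0,1],
    [25,-80,0,0,1],
    [25,-85,-15,0,1],
    [25,-85,-40,0,1],
    [25,-85,-65,0,1],
    [25,-85,-80,0,1],
    [25,-85,-80,0,1],
    [25,-85,-80,0,1]
  ]
}}

```text
t: 19.38
position: [0.5885, -0.0447, 0.3727]
orientation: [-0.508, 0.491, -0.491, 0.509]
force: [0.1, 0.6, -1.2]
opening: 0.264
```

Run:
```python
from h import *
from scipy.spatial.transform import Rotation as R
s=get_state();M=R.from_quat(s['orientation']).as_matrix();print(s['t'],s['position'],s['force'],s['opening'],np.arctan2(M[1,2],M[0,2]))
c=cam('top');d=cam('scene'); np.savez('scene10.npz',**d);np.savez('top10.npz',**c)
g=s['position']-[0,0,.155];print(proj(c,g),proj(d,g))
q=proj(d,g).astype(int); b=cv2.resize(d['color'][q[1]-30:q[1]+60,q[0]-55:q[0]+35],None,fx=6,fy=6,interpolation=cv2.INTER_CUBIC);print(q)
cv2.imwrite('pics/s10.png',b)
```

```text
19.375 [ 0.58852461 -0.04468056  0.37266085] [ 0.05587487  0.56408474 -1.21783339] 0.26413382291796755 0.035373244088927364
[280.38693196 192.27791244] [233.65504023 144.17611457]
[233 144]
```

View pics/s10.png

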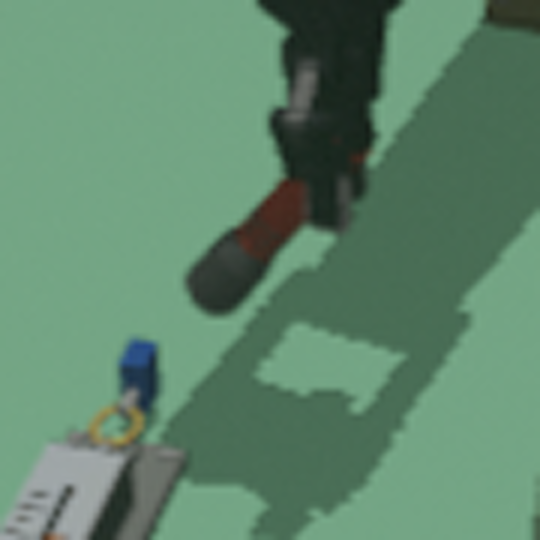

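```bash
cat > tfit.py <<'E'
from h import *
from scipy.optimize import minimize
def model(c,L,a,K=8):
    u=np.cross(a,[1.,0,0]);u/=np.linalg.norm(u);w=np.cross(a,u)
    H=c['color'].shape;im=np.zeros((H[0]*K,H[1]*K),np.uint8);t=np.linspace(0,2*np.pi,40)
    for z0,r0,z1,r1 in((0,.016,.034,.016),(.034,.016,.046,.012),(.046,.012,.135,.012),(.135,.0105,.142,.0105)):
        P=[proj(c,L+a*z+r*(np.cos(x)*u+np.sin(x)*w)) for z,r in((z0,r0),(z1,r1)) for x in t]
        cv2.fillConvexPoly(im,cv2.convexHull(np.array((np.array(P)+.5)*K,np.int32)),255)
    return im
def tfit(c,g,yaw,name,reach=.085):
    im=c['color'].astype(float);B,G,Rr=im[...,0],im[...,1],im[...,2]
    m=(G-np.maximum(B,Rr)<8).astype(float)
    h=np.array([-np.sin(yaw),np.cos(yaw),0])
    def ax(th,da=0):
        hh=np.array([-np.sin(yaw+da),np.cos(yaw+da),0]);return np.sin(th)*hh+np.cos(th)*np.array([0,0,1.])
    def region(a):
        e=proj(c,g-a*.03);f=proj(c,g-a*.14);k=np.zeros(m.shape,np.uint8);cv2.line(k,tuple(map(int,e)),tuple(map(int,f)),1,24);return k.astype(bool)
    reg=region(ax(np.radians(46)))
    def cost(p):
        a=ax(p[0]);L=g+np.array([0,0,0])-a*p[1]+np.cross(a,[np.cos(yaw),np.sin(yaw),0])*p[2]
        mod=cv2.resize(model(c,L,a),m.shape[::-1],interpolation=cv2.INTER_AREA)/255.
        return np.abs(mod-m)[reg].sum()+ (p[2]/.004)**2*.5
    best=None
    for th in np.radians(np.arange(36,58,3)):
        r=minimize(cost,[th,.105,0],method='Nelder-Mead',options=dict(initial_simplex=[[th,.105,0],[th+.05,.105,0],[th,.112,0],[th,.105,.003]]))
        if best is None or r.fun<best.fun: best=r
    th,s,e=best.x;a=ax(th);L=g-a*s+np.cross(a,[np.cos(yaw),np.sin(yaw),0])*e
    print(name,'tilt',np.degrees(th).round(1),'s',s.round(4),'e',e.round(4),'cost',round(best.fun,2),'npix',m[reg].sum(),'lens',L.round(4))
    return th,s,L,a
E
python3 - <<'E'
from tfit import *
g=np.array([.5885,-.0447,.2177])
for n in('scene','top'):
    c=dict(np.load(n+'10.npz'))
    try: th,s,L,a=tfit(c,g,.035,n)
    except Exception as ex: print(n,ex);continue
    o=c['color'].copy();k=(cv2.resize(model(c,L,a),(512,384),interpolation=cv2.INTER_AREA)>127).astype(np.uint8)
    b=cv2.resize(o,None,fx=6,fy=6,interpolation=cv2.INTER_CUBIC)
    cs,_=cv2.findContours(cv2.resize(model(c,L,a),(3072,2304)),cv2.RETR_EXTERNAL,cv2.CHAIN_APPROX_NONE);cv2.drawContours(b,cs,-1,(0,255,255),1)
    q=proj(c,g).astype(int); x0,y0=(q[0]-45)*6,(q[1]-20)*6
    if n=='top': y0-=120;x0+=100
    cv2.imwrite(f'pics/f_{n}.png',b[y0:y0+480,x0:x0+390])
    print('link',proj(c,[.593,-.1756,.033]),x0,y0)
cv2.imwrite('pics/f.png',np.hstack([cv2.imread('pics/f_scene.png'),cv2.imread('pics/f_top.png')]))
E
```

```text
scene tilt 40.6 s 0.1007 e -0.0054 cost 153.99 npix 226.0 lens [ 0.5909 -0.1142  0.1447]
link [196.8359036  183.81062443] 1128 744
top tilt 68.4 s 0.1322 e 0.0067 cost 529.15 npix 945.0 lens [ 0.5927 -0.1651  0.1629]
link [318.72416482 205.76703192] 1510 912
```

View pics/f.png

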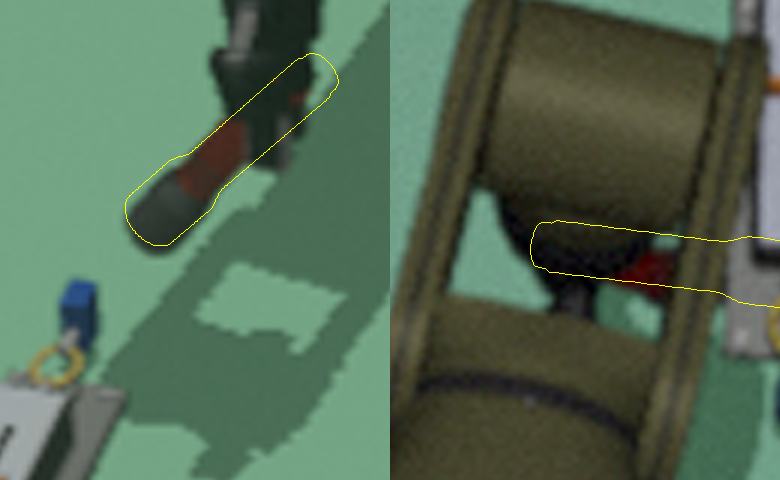

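```bash
python3 - <<'E'
import re
t=open('tfit.py').read()
t=t.replace("m=(G-np.maximum(B,Rr)<8).astype(float)","im=cv2.GaussianBlur(im,(0,0),.6);B,G,Rr=im[...,0],im[...,1],im[...,2];m=np.clip((.17-(G-Rr)/G)/.1,0,1)")
t=t.replace("cv2.line(k,tuple(map(int,e)),tuple(map(int,f)),1,24)","d=(f-e)/np.linalg.norm(f-e);n=np.array([-d[1],d[0]])*11;cv2.fillConvexPoly(k,np.int32([e+n,f+n,f-n,e-n]),1)").replace("g-a*.03","g-a*.045")
open('tfit.py','w').write(t)
E
python3 - <<'E'
from tfit import *
g=np.array([.5885,-.0447,.2177]);c=dict(np.load('scene10.npz'));im=c['color'].astype(int)
for n,x,y in(('head',215,275),('head2',200,290),('red',270,215),('shadow',330,250),('bg',100,200)):
    b,G,r=im[114+y//6,178+x//6];print(n,b,G,r,round((G-r)/G,2))
th,s,L,a=tfit(c,g,.035,'scene')
b=cv2.resize(c['color'],None,fx=6,fy=6,interpolation=cv2.INTER_CUBIC)
cs,_=cv2.findContours(cv2.resize(model(c,L,a),(3072,2304)),cv2.RETR_EXTERNAL,cv2.CHAIN_APPROX_NONE);cv2.drawContours(b,cs,-1,(0,255,255),1)
cv2.imwrite('pics/f2.png',b[744:1224,1128:1518])
E
```

```text
head 52 59 50 0.15
head2 50 57 48 0.16
red 33 43 73 -0.7
shadow 84 109 73 0.33
bg 132 164 115 0.3
scene tilt 44.7 s 0.0613 e 0.0009 cost 30.52 npix 63.88172728433591 lens [ 0.59   -0.0871  0.1735]
```

```bash
sed -i 's/(.17-(G-Rr)\/G)\/.1/(.265-(G-Rr)\/G)\/.07/' tfit.py
cat > meas.py <<'E'
from tfit import *
import sys
from scipy.spatial.transform import Rotation as R
link=np.array([.5935,-.1757,.033])
def go(c,g,yaw):
    th,s,L,a=tfit(c,g,yaw,'scene')
    v=link-L;print('lens-link mm',np.linalg.norm(v)*1000,'aim err deg',np.degrees(np.arccos(-a@v/np.linalg.norm(v))))
    want=link+.08*a; print('shift mm',((want-L)*1000).round(1))
    im=c['color'].astype(float);w=np.clip(im[...,2]-im[...,0]-30,0,None);m=np.zeros_like(w);q=proj(c,link).astype(int);m[q[1]-7:q[1]+8,q[0]-7:q[0]+8]=1;w*=m
    v_,u_=np.mgrid[:w.shape[0],:w.shape[1]];print('link px seen',(w*u_).sum()/w.sum(),(w*v_).sum()/w.sum(),'pred',proj(c,link))
    # depth check on head / barrel surface facing camera
    for t,r in((.017,.016),(.06,.012)):
        p=L+a*t;o=-c['R'].T@c['t'];px=proj(c,p);Z=[c['depth'][int(px[1])+i,int(px[0])+j] for i in(0,1) for j in(0,1)]
        print('axis at',t,p.round(4),'expected surf depth',round((c['R']@p+c['t'])[2]-r,4),'seen',np.round(Z,4))
E
python3 - <<'E'
from meas import *
go(dict(np.load('scene10.npz')),np.array([.5885,-.0447,.2177]),.035)
E
```

```text
scene tilt 40.8 s 0.1019 e -0.0047 cost 38.58 npix 137.71331267231778 lens [ 0.591  -0.1147  0.1436]
lens-link mm 126.34610770550394 aim err deg 11.874295564737185
shift mm [  0.7  -8.8 -50. ]
link px seen 197.3015332197615 184.72231686541738 pred [196.7520479  183.90101312]
axis at 0.017 [ 0.5906 -0.1036  0.1565] expected surf depth 1.3217 seen [1.3148 1.3173 1.3162 1.3141]
axis at 0.06 [ 0.5896 -0.0756  0.1891] expected surf depth 1.2992 seen [1.2955 1.2904 1.2944 1.2994]
```

Run:
```python
from meas import *
c=dict(np.load('scene10.npz'));g=np.array([.5885,-.0447,.2177])
im=cv2.GaussianBlur(c['color'].astype(float),(0,0),.6);m=np.clip((.265-(im[...,1]-im[...,2])/im[...,1])/.07,0,1)
a=np.array([-np.sin(.035)*np.sin(.712),np.cos(.035)*np.sin(.712),np.cos(.712)]);L=np.array([.591,-.1147,.1436])
k=cv2.resize(model(c,L,a),(512,384),interpolation=cv2.INTER_AREA)/255.
print(c['color'][150,190:215:3].tolist())
for y in range(138,170): print(y,''.join('.-#'[int(v*2.99)//1] for v in m[y,203:243]),''.join('.-#'[int(v*2.99)] for v in k[y,203:243]), ''.join('%4d'%v for v in im[y,207:225,1]))
```

```text
[[132, 165, 116], [132, 165, 116], [132, 165, 116], [132, 165, 115], [132, 165, 115], [132, 164, 116], [132, 164, 115], [132, 165, 116], [132, 165, 115]]
138 ...................................--... .............................-##########  164 164 164 164 164 164 164 164 164 164 164 164 164 164 164 160 135  83
139 .................................####... ............................-###########  164 164 164 164 164 164 164 164 164 164 164 164 164 164 164 162 143  98
140 .................................###-... ...........................#############  164 164 164 164 164 164 164 164 164 164 164 164 164 164 164 164 156 122
141 .................................###.... ..........................#############.  164 164 164 164 164 164 164 164 164 164 164 164 164 164 164 164 160 134
142 .................................##..... .........................#############..  164 164 164 164 164 164 164 164 164 164 164 164 164 164 164 164 160 137
143 ......................####.....###...... ........................############-...  165 165 164 164 164 164 164 164 164 164 164 164 164 164 164 163 
[... 3441 characters left out ...]
 159 141 109  81  66  62  66  82 113 144 156 144 122 114 110 109
166 ........................................ ........................................  164 164 164 160 147 125 109 105 111 128 147 159 155 135 114 109 109 109
167 ........................................ ........................................  164 164 164 164 162 158 154 154 155 159 161 156 137 117 110 109 109 110
168 ........................................ ........................................  164 164 164 164 164 164 164 164 164 164 161 144 118 110 109 108 109 111
169 ........................................ ........................................  164 164 164 164 164 164 164 164 164 163 155 135 114 109 110 109 109 115
```

```bash
sed -i 's/m=np.clip((.265-(G-Rr)\/G)\/.07,0,1)/m=np.clip((100-G)\/30+.5,0,1)/' tfit.py
python3 - <<'E'
from meas import *
go(dict(np.load('scene10.npz')),np.array([.5885,-.0447,.2177]),.035)
E
```

```text
scene tilt 36.9 s 0.1052 e -0.0077 cost 17.8 npix 166.49709871146123 lens [ 0.5909 -0.1139  0.1381]
lens-link mm 121.97675481981285 aim err deg 6.428270229909667
shift mm [  0.9 -13.8 -41.2]
link px seen 197.3015332197615 184.72231686541738 pred [196.7520479  183.90101312]
axis at 0.017 [ 0.5906 -0.1037  0.1517] expected surf depth 1.3249 seen [1.3162 1.3141 1.3209 1.3164]
axis at 0.06 [ 0.5897 -0.0779  0.1861] expected surf depth 1.3016 seen [1.2979 1.2944 1.3009 1.2989]
```

```bash
cat > t3.py <<'E'
from tfit import *
def cloud(c,mask):
    v,u=np.nonzero(mask);return np.array([dep(c,x,y) for x,y in zip(u,v)])
def fit3(c,g,yaw0,verb=True):
    G=cv2.GaussianBlur(c['color'].astype(float),(0,0),.6)[...,1];m=np.clip((100-G)/30+.5,0,1)
    ax=lambda th,y:np.array([-np.sin(y)*np.sin(th),np.cos(y)*np.sin(th),np.cos(th)])
    a=ax(np.radians(43),yaw0);e,f=proj(c,g-a*.045),proj(c,g-a*.14);d=(f-e)/np.linalg.norm(f-e);n=np.array([-d[1],d[0]])*11
    k=np.zeros(m.shape,np.uint8);cv2.fillConvexPoly(k,np.int32([e+n,f+n,f-n,e-n]),1);k=k>0
    core=cv2.erode(((m>.9)&k).astype(np.uint8),np.ones((3,3)))>0
    P=cloud(c,core)
    def parts(p):
        A=ax(p[0],p[1]);L=p[2:5];t=(P-L)@A;r=np.linalg.norm(P-L-np.outer(t,A),axis=1)
        R=np.interp(t,[0,.034,.046],[.016,.016,.012]);return r-R,t,A,L
    def cost(p):
        r,t,A,L=parts(p);mod=cv2.resize(model(c,L,A),m.shape[::-1],interpolation=cv2.INTER_AREA)/255.
        return np.abs(mod-m)[k].sum()+.05*np.minimum((r/.003)**2,9).sum()+((p[1]-yaw0)/.1)**2
    best=None
    for th in np.radians([37,42,47]):
        x0=np.r_[th,yaw0,g-ax(th,yaw0)*.105]
        S=[x0]+[x0+d for d in np.diag([.06,.06,.006,.006,.006])]
        for _ in range(3):
            r=minimize(cost,x0,method='Nelder-Mead',options=dict(initial_simplex=S,maxfev=500,xatol=1e-4,fatol=.01))
            x0=r.x;S=[x0]+[x0+d for d in np.diag([.03,.03,-.004,.004,-.004])]
        print('  start',np.degrees(th).round(),'->',np.degrees(r.x[:2]).round(1),r.x[2:].round(4),round(r.fun,1))
        if best is None or r.fun<best.fun:best=r
    p=best.x;r,t,A,L=parts(p)
    print('depth res mean/std mm',(r.mean()*1e3).round(1),(r.std()*1e3).round(1),len(P))
    s=(g-L)@A;print('grip along',s.round(4),'off axis vec mm',((g-L-s*A)*1e3).round(1))
    return A,L
E
python3 - <<'E'
from t3 import *
c=dict(np.load('scene10.npz'));g=np.array([.5885,-.0447,.2177])
A,L=fit3(c,g,.035)
# calibration check: table, scale
for n,p in(('table',[.45,0,0]),('table2',[.5,-.3,0]),('scale',[.72,-.185,.051]),('scale2',[.66,-.185,.051]),('dock',[.54,.147,.055])):
    u,v=proj(c,p).astype(int);Q=np.array([dep(c,u+i,v+j) for i in range(-1,2) for j in range(-1,2)]);print(n,p,np.median(Q,0).round(4))
im=c['color'].astype(float);q=proj(c,[.5935,-.1757,.033]).astype(int)
w=np.clip(im[...,2]-im[...,0]-30,0,None);k=np.zeros(w.shape);k[q[1]-7:q[1]+8,q[0]-7:q[0]+8]=1
v,u=np.mgrid[:384,:512];w*=k;U,V=(w*u).sum()/w.sum(),(w*v).sum()/w.sum();print('link scene',U,V,atz(c,U,V,.033))
E
```

```text
start 37.0 -> [35.   2.7] [ 0.5921 -0.1126  0.139 ] 20.8
  start 42.0 -> [36.1  1.6] [ 0.5918 -0.1137  0.1389] 20.4
  start 47.0 -> [36.6  4.3] [ 0.5927 -0.1132  0.1398] 21.1
depth res mean/std mm 0.0 1.8 94
grip along 0.1044 off axis vec mm [-1.6  7.5 -5.5]
table [0.45, 0, 0] [ 0.4512 -0.0016  0.0012]
table2 [0.5, -0.3, 0] [ 0.4988 -0.3015  0.0015]
scale [0.72, -0.185, 0.051] [ 0.72   -0.1847  0.0514]
scale2 [0.66, -0.185, 0.051] [ 0.6599 -0.1892  0.052 ]
dock [0.54, 0.147, 0.055] [0.5399 0.1448 0.0565]
link scene 197.3015332197615 184.72231686541738 [ 0.5968316  -0.17246509  0.033     ]
```

```bash
python3 - <<'E'
t=open('t3.py').read()
t=t.replace("G=cv2.GaussianBlur(c['color'].astype(float),(0,0),.6)[...,1];m=np.clip((100-G)/30+.5,0,1)",
"im=cv2.GaussianBlur(c['color'].astype(float),(0,0),.6);G=im[...,1];mg=np.clip((100-G)/30+.5,0,1);mr=np.clip((im[...,2]/G-.85)/.2,0,1)")
t=t.replace("k=k>0","k=k>0;h=proj(c,g-a*.062);vv,uu=np.mgrid[:G.shape[0],:G.shape[1]];far=((uu-h[0])*d[0]+(vv-h[1])*d[1])>0;m=np.where(far,mg,mr)").replace("k=np.zeros(m.shape","k=np.zeros(G.shape").replace("g-a*.045","g-a*.035")
open('t3.py','w').write(t)
E
python3 - <<'E'
from t3 import *
c=dict(np.load('scene10.npz'));g=np.array([.5885,-.0447,.2177])
A,L=fit3(c,g,.035)
# simple edge check: red barrel centreline in image vs tilt
im=c['color'].astype(float);red=(im[...,2]>im[...,1]*1.15);v,u=np.nonzero(red[130:165,205:236]);u+=205;v+=130
k=u<231;P=np.c_[u[k],v[k]].astype(np.float32);print(len(P),cv2.fitLine(P,cv2.DIST_L2,0,.01,.01).ravel())
for th in(36,40,44,48):
    a=np.array([-.035*np.sin(np.radians(th)),np.sin(np.radians(th)),np.cos(np.radians(th))]);p=proj(c,g-.05*a)-proj(c,g-.07*a);print(th,p/np.linalg.norm(p))
for y in range(134,158):print(y,''.join('%4d'%(100*im[y,x,2]/im[y,x,1]) for x in range(212,246)))
E
```

```text
start 37.0 -> [35.9  3.2] [ 0.5927 -0.1128  0.139 ] 25.1
  start 42.0 -> [36.   1.1] [ 0.5913 -0.1134  0.1387] 24.9
  start 47.0 -> [36.6  4.3] [ 0.5928 -0.1132  0.1394] 25.5
depth res mean/std mm 0.3 1.8 100
grip along 0.1043 off axis vec mm [-1.6  7.3 -5.3]
89 [  0.6517467   -0.75843674 223.2809     150.14607   ]
36 [ 0.69105828 -0.72279904]
40 [ 0.75064533 -0.66070538]
44 [ 0.80337802 -0.59546935]
48 [ 0.84916925 -0.52812081]
134   70  70  70  69  70  69  70  70  69  70  67  71  73  86  88  91  87  75  77  77  72  69  67  67  69  66  67  68  67  70  70  70  70  68
135   69  70  69  70  69  70  69  70  69  69  68  67  67  77  83  85  81  73  71  69  70  66  67  65  69  71  65  68  66  70  70  70  68  66
136   69  69  69  69  70  69  69  70  70  70  68  67  62  70  75  77  72  68  69  64  64  74  73  66  68  66  65  70  67  68  70  68  66  66
137   70  70  70  70  70  70  69  70  70  70  70  68  64  69  73  76  72  70  63  65  62  90  95  65  64  66  64  62  66  69  70  68  66  66
138   69  70  70  70  70  70  70  70  69  69  70  68  66  65  66  72  70  71  63  65  61  67  68  67  6
[... 2016 characters left out ...]
  69  70  69  77  83 118 148 152 147 137 140 114 122 130  84  72  69  70  69  70  70  68  69  68  66  66  66  66  66  66  66  66  66  66
154   70  69  77  85  87 103 156 167 144 131 119 144 128  78  69  69  70  70  70  70  69  68  66  66  66  66  66  66  66  67  66  66  66  67
155   69  77  86  88  88  88 118 158 135 131 133 120  75  69  69  70  70  70  70  69  67  66  67  66  66  66  66  66  66  66  65  66  66  66
156   75  83  87  89  86  89  91 111 134 140 122  86  70  70  69  69  70  70  70  68  66  66  66  66  66  67  66  66  66  67  66  66  66  66
157   83  85  85  88  86  85  84  84  88 102 106  69  69  70  70  70  70  70  69  68  65  67  66  67  66  66  66  66  66  66  66  66  66  66
```

The two views agree that the torch is tilted only about 37°, with 8 mm of offset in the pads. I'll take it to a clear patch of bench nearer the robot, press its lens edge lightly down, and swing the grip over to add about 9°.

>>> {"name": "drive_tool", "arguments": {
  "targets": [
    [-30,15,0,0,1],
    [-60,30,0,0,1],
    [-88,45,-20,0,1],
    [-88,45,-50,0,1],
    [-88,45,-80,0,1],
    [-88,45,-105,0,1],
    [-88,45,-118,0,1],
    [-88,45,-122,0,1],
    [-88,45,-122,0,1]
  ]
}}

```text
t: 20.6
position: [0.5008, 0.0, 0.2506]
orientation: [-0.508, 0.491, -0.492, 0.509]
force: [-0.7, 0.8, -1.4]
opening: 0.268
```

>>> {"name": "drive_tool", "arguments": {
  "targets": [
    [0,0,-2,0,1],
    [0,0,-4,0,1],
    [0,0,-6,0,1],
    [0,0,-8,0,1],
    [0,0,-8,0,1]
  ]
}}

```text
t: 21.22
position: [0.5013, 0.0006, 0.2443]
orientation: [-0.508, 0.491, -0.491, 0.509]
force: [-3.0, 5.6, 11.6]
opening: 0.266
```

Run:
```python
from h import *
s=get_state();print(s['t'],s['position'],s['force'],s['wrist_torque'],s['opening'])
```

```text
21.225 [0.50128456 0.00062116 0.24434136] [-2.98772271  5.64715895 11.58130552] [ 0.51146096  0.80385386 -0.16366388] 0.2657075785652208
```

>>> {"name": "drive_tool", "arguments": {
  "targets": [
    [0,2,-1.2,0,1],
    [0,4,-2.4,0,1],
    [0,6,-3.6,0,1],
    [0,8,-4.8,0,1],
    [0,10,-6,0,1],
    [0,12,-7.2,0,1],
    [0,14,-8.5,0,1],
    [0,16,-9.8,0,1],
    [0,16,-9.8,0,1]
  ]
}}

```text
t: 22.35
position: [0.5015, 0.016, 0.2341]
orientation: [-0.508, 0.49, -0.492, 0.509]
force: [-0.2, 0.1, 6.6]
opening: 0.269
```

>>> {"name": "drive_tool", "arguments": {
  "targets": [
    [0,0,10,0,1],
    [0,0,40,0,1],
    [0,0,80,0,1],
    [0,0,115,0,1],
    [0,0,138,0,1],
    [30,-20,138,0,1],
    [60,-40,138,0,1],
    [88,-60,138,0,1],
    [88,-60,138,0,1],
    [88,-60,138,0,1]
  ]
}}

```text
t: 23.6
position: [0.5878, -0.0437, 0.3694]
orientation: [0.509, -0.492, 0.491, -0.508]
force: [-0.1, -0.2, -2.1]
opening: 0.268
```

Run:
```python
from t3 import *
s=get_state();print(s['t'],s['position'],s['force'],s['wrist_torque'],s['opening'])
c=cam('scene');np.savez('scene11.npz',**c);g=s['position']-[0,0,.155]
A,L=fit3(c,g,.035);print(A,L)
im=c['color'].astype(float);o=proj(c,g).astype(int);print(proj(c,g))
for y in range(o[1]-12,o[1]+28):print(y,''.join('r' if im[y,x,2]>im[y,x,1]*1.15 else '#' if im[y,x,1]<85 else '.' for x in range(o[0]-36,o[0]+14)))
```

```text
23.6 [ 0.58782528 -0.04374655  0.36943508] [-0.08469588 -0.22417739 -2.12494622] [0.05727496 0.01219434 0.02668757] 0.26849903319861224
  start 37.0 -> [40.2 -1.9] [ 0.5878 -0.121   0.143 ] 27.1
  start 42.0 -> [41.8  4.1] [ 0.5908 -0.1206  0.1446] 27.3
  start 47.0 -> [43.8  3.5] [ 0.5905 -0.1211  0.1454] 26.9
depth res mean/std mm 10.6 105.2 99
grip along 0.1033 off axis vec mm [ 1.7  6.  -5.6]
[-0.04243941  0.69048902  0.72209682] [ 0.59048337 -0.12107941  0.14544633]
[234.05345912 144.9765696 ]
132 ................................##########........
133 ..........................###..###########........
134 ..........................###..###########........
135 ..........................#################.......
136 ..........................##################......
137 ..........................##################......
138 ...........................##################.....
139 ...........................#################......
140 ...........................############r###.......
141 ............................###########rrr#.......
142 ............................############r#
[... 903 characters left out ...]
###########.............................
160 ..........##########..............................
161 ..........#########...............................
162 ...........######.................................
163 .............###..................................
164 ..................................................
165 ..................................................
166 ..................................................
167 ..................................................
168 ..................................................
169 ..................................................
170 ..................................................
171 ..###.............................................
```

Tilt is now about 43–44°, and the silhouette slope agrees. Moving in to aim.

>>> {"name": "drive_tool", "arguments": {
  "targets": [
    [2,2,-15,0,1],
    [2.5,2.5,-30,0,1],
    [2.5,2.5,-42,0,1],
    [2.5,2.5,-50,0,1],
    [2.5,2.5,-54,0,1],
    [2.5,2.5,-54,0,1],
    [2.5,2.5,-54,0,1]
  ]
}}

```text
t: 24.52
position: [0.591, -0.0415, 0.3165]
orientation: [-0.508, 0.491, -0.491, 0.509]
force: [0.4, -0.7, -1.2]
opening: 0.265
```

```bash
cat > fin.py <<'E'
from t3 import *
s=get_state();print(s['t'],s['position'],s['force'],s['opening'])
g=s['position']-[0,0,.155];im=[];D=[]
for i in range(6):
    c=cam('scene');im.append(c['color'].astype(float));D.append(c['depth'])
c['color']=np.mean(im,0);c['depth']=np.median(D,0);np.savez('scene12.npz',**c)
A,L=fit3(c,g,.035)
im=c['color'];q=proj(c,[.5945,-.1745,.033]).astype(int);w=np.clip(im[...,2]-im[...,0]-30,0,None);k=np.zeros(w.shape);k[q[1]-7:q[1]+8,q[0]-7:q[0]+8]=1
v,u=np.mgrid[:384,:512];w*=k;U,V=(w*u).sum()/w.sum(),(w*v).sum()/w.sum();ls=atz(c,U,V,.033);print('link scene',ls)
for l in(ls,np.array([.5935,-.1757,.033]),np.array([.595,-.174,.033])):
    d=l-L;print('dist',np.linalg.norm(d)*1e3,'err deg',np.degrees(np.arccos(-A@d/np.linalg.norm(d))),'shift',((l+.08*A-L)*1e3).round(1))
E
python3 fin.py
```

```text
24.525 [ 0.59099097 -0.04150358  0.31652883] [ 0.39431275 -0.69562197 -1.17179225] 0.264558145440285
  start 37.0 -> [41.2  1.9] [ 0.5936 -0.1176  0.091 ] 38.7
  start 42.0 -> [41.4  3.3] [ 0.5941 -0.1173  0.0911] 39.2
  start 47.0 -> [41.8  3.7] [ 0.5943 -0.1174  0.0915] 39.0
depth res mean/std mm 0.0 1.0 100
grip along 0.1032 off axis vec mm [-0.3  8.  -7.1]
link scene [ 0.59687615 -0.1724623   0.033     ]
dist 79.91190666392626 err deg 2.4942762392146833 shift [ 1.5 -2.2  2.2]
dist 82.10359660125124 err deg 4.088397814751178 shift [-1.8 -5.4  2.2]
dist 80.921210279736 err deg 3.0334607237022047 shift [-0.3 -3.7  2.2]
```

Run:
```python
from t3 import *
from scipy.optimize import least_squares
c=dict(np.load('scene12.npz'));im=c['color'];o=proj(c,[.591,-.0415,.1615])
L0=np.array([.594,-.1175,.091])
red=(im[...,2]>im[...,1]*1.25);red[:, int(o[0])-5:]=False;red[:int(o[1])-15]=False
q=proj(c,[.59,-.08,.13]).astype(int);k=np.zeros(red.shape,bool);k[q[1]-16:q[1]+16,q[0]-16:q[0]+16]=1;red&=k
v,u=np.nonzero(red);print(len(u),'red')
# subpixel edges of the barrel, per column band: use luminance-free ratio
x=im[...,2]/im[...,1]
up=[];lo=[]
for y in range(v.min()+1,v.max()):
    xs=u[v==y]
    if len(xs)<4: continue
    r=x[y]; a=xs.min(); b=xs.max(); 
    f=lambda i,j:i+(1.1-r[i])/(r[j]-r[i])*(j-i)
    up.append((f(a-1,a),y)); 
    if b<o[0]-9: lo.append((f(b+1,b),y))
    print(y,a,b,round(up[-1][0],2))
th=np.radians(np.arange(36,52,.5))
def tilt(P,side):
    P=np.array(P,np.float32);d=cv2.fitLine(P,cv2.DIST_HUBER,0,.01,.01).ravel();ang=np.arctan2(abs(d[1]),abs(d[0]))
    A=[]
    for t in th:
        a=np.array([-.035*np.sin(t),np.sin(t),np.cos(t)]);e=proj(c,L0+.05*a)-proj(c,L0+.08*a);A.append(np.arctan2(abs(e[1]),abs(e[0])))
    print(side,d,'tilt',np.degrees(np.interp(-ang,-np.array(A),th)))
tilt(up,'up');tilt(lo,'lo')
```

```text
71 red
160 224 228 223.44
161 223 228 222.15
162 222 228 221.24
163 221 228 219.68
164 219 228 218.47
165 218 228 216.93
166 218 226 216.96
167 218 223 217.19
168 219 222 217.81
up [  0.66739994  -0.7446995  219.3413     163.93875   ] tilt 36.0
lo [  0.28502354  -0.95852053 224.6741     167.5       ] tilt 36.0
```

>>> {"name": "drive_tool", "arguments": {
  "targets": [
    [0.5,-2.5,1.5,0,1],
    [0.5,-2.5,1.5,0,1],
    [0.5,-2.5,1.5,0,1],
    [0.5,-2.5,1.5,0,1],
    [0.5,-2.5,1.5,0,1],
    [0.5,-2.5,1.5,0,1],
    [0.5,-2.5,1.5,0,1],
    [0.5,-2.5,1.5,0,1]
  ]
}}

```text
t: 25.82
position: [0.5913, -0.0439, 0.3174]
orientation: [0.509, -0.491, 0.491, -0.509]
force: [-1.2, -0.0, -1.3]
opening: 0.264
```

```bash
python3 fin.py
python3 - <<'E'
from rid import *
a=dict(np.load('scene0.npz'));b=dict(np.load('scene12.npz'))
D=np.abs(a['color'].astype(float)-b['color']).mean(2)
for n,p in(('rider/pointer',[.72,-.17,.055]),('mandrel',[.546,.104,.1]),('jar',[.62,.38,.05]),('decoy',[.436,.239,.1])):
    u,v=proj(a,p).astype(int);print(n,u,v,'mean diff',D[v-10:v+10,u-10:u+10].mean().round(1))
E
```

```text
25.825 [ 0.59126084 -0.04393634  0.31742065] [-1.22063121 -0.03126164 -1.31467195] 0.2640732941802529
  start 37.0 -> [42.2  6. ] [ 0.5956 -0.1197  0.0928] 45.3
  start 42.0 -> [41.7  3.6] [ 0.5944 -0.1198  0.0921] 43.9
  start 47.0 -> [41.9  3.8] [ 0.5948 -0.1196  0.0925] 44.2
depth res mean/std mm 0.2 2.4 102
grip along 0.103 off axis vec mm [ 1.1  7.5 -6.6]
link scene [ 0.59691288 -0.17246196  0.033     ]
dist 79.18469253615723 err deg 0.5616425652007212 shift [-0.8  0.4  0.7]
dist 81.34062304530723 err deg 3.503876318031677 shift [-4.2 -2.8  0.7]
dist 80.17881737833011 err deg 2.1490936278453074 shift [-2.7 -1.1  0.7]
rider/pointer 182 205 mean diff 5.9
mandrel 283 174 mean diff 5.0
jar 367 219 mean diff 6.2
decoy 331 161 mean diff 5.6
```

Everything holds steady, so I'm handing in.

```bash
python3 -c "
from rig import ticket
print(ticket.sign_off())"
```

```text
the job is handed in; nothing more can be done
None
```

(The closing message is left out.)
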